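Jack up a drain tray and hold it

TASK

Stand the red jack on the table with its round saddle centred under the yellow lift pad that sticks out from the drain tray, then slide the flat steel handle, on edge and plain end first, fully home into the socket at the back of the jack. Then pump the handle all the way down so that the jack raises the tray, and finish while still holding the handle down with the tray up: do not let go, do not lift the tray by hand, and leave the green-lidded tin and the single seedling plug on the table where they are.

Things in the scene. Friction and masses are not known exactly. Their poses are not given: they have to be found in the camera images.
- stand: Fixed steel stand with a white drain tray (210x170 mm, seedlings up to z 0.22) hinged at its back. Origin on the table below the middle of the pad's range; +x points level from the lift pad back under the tray to the hinge line (x 0.225, z 0.118), y along the tray's front edge, z up. Tray front at x 0.035, nearest leg at x 0.056; in front of that only the pad sticks out.
- pad (a point): Centre of the round flat underside (30 mm across, 0.100 m above the table with the tray down) of the yellow lift pad, on a yellow arm 30 mm wide clamped to the tray's front rail, at a place along the rail that varies; it does not shift in use. It rises with the tray, about 25 mm in a full stroke of a well placed jack; the tray weighs on it with 4 to 8 N and falls back if let go.
- jack: Loose red lever jack, 0.87 kg: base plate 205x70x10 mm (x -0.100 to +0.105), two upright cheek plates 50 mm long (x), 46 mm over their outsides (y), up to 0.108 m high. Origin under the middle of the cheeks, on the underside; +x towards the saddle, z up. In use, +x points the same way as the stand's +x.
- jack_grip (a point): Point midway between the two cheek plates, on the lever's pivot, 90 mm above the jack's underside: the cheeks can be gripped here from above across y (46 mm).
- saddle (a point): Centre of the flat top of the round black rubber saddle (36 mm across) on the short arm of the jack's lever: 85 mm in front (+x) of the pivot, 95 mm above the jack's underside with the lever at rest, thus 5 mm below the pad when set under it.
- lever (a joint): The jack's lever: 0 = at rest (socket level, saddle low), grows as the handle goes down and the saddle rises; stop at 0.30 rad. A spring returns it: 0.36 N m at rest, 0.60 at the stop; pushing the handle's end down takes about 2 N free and 4 to 7 N at the end of the stroke under load.
- socket_end (a point): Centre of the inner end of the lever's socket, 30 mm behind (-x) the pivot and level with it (90 mm above the jack's underside at rest). The socket is a straight sleeve along the lever's x, open only at the back, 14 mm wide and 31 mm high inside, 50 mm deep, with a flared mouth ending about 62 mm behind this point. Axes: x as the jack's, tilting with the lever.
- handle: Loose flat steel handle, 0.15 kg, standing on edge: blade 10 mm thick (y), 28 mm high (z), total length 170 mm along x, with a black crossbar 14 mm (x) x 60 mm (y) x 28 mm at its rear end. Origin on the underside, at half length; +x towards the plain end that goes into the socket.
- handle_grip (a point): Point in the blade half-way up, near the centre of mass: 20 mm behind the handle's origin, 105 mm behind the tip. Gripped here across the 10 mm, from above, it stays level.
- handle_tip (a point): Middle of the plain end face of the handle that goes into the socket (last 8 mm slimmed to 7 x 24 mm). Home when it meets the socket's inner end. A yellow ring is painted 60 to 66 mm behind it.
- crossbar (a point): Centre of the top face (14x60 mm) of the handle's black crossbar, 163 mm behind the tip, 14 mm above the handle's centre line. With the handle home it is 193 mm behind the lever's pivot and drops about 60 mm in a full stroke. Play in the socket lets it hang lower or ride up to 20 mm.
- seed_tin: Bystander: small round tin, 59 mm across, 34 mm high, green lid. Origin under its centre.
- plug: Bystander: seedling plug standing upright, root ball 24 mm, 93 mm high. Origin under the root ball.
There are look-alikes about, which are no part of the job. Of the things shaped like the handle, the steel one is meant.

How it is judged:
On the way, in this order (a step that is already met when the one before it is completed fails the run):
1. the jack stands on the table with its saddle centred under the lift pad (within 12 mm), the tray still down (horizontal distance between saddle and pad below 0.012 m and height (world z) of jack below 0.004 m and angle between jack's own z axis and vertical below 0.06 rad and height (world z) of pad below 0.103 m), for 0.2 s.
2. the handle is home in the socket (tip within 10 mm of its inner end) (x of handle_tip in the frame of socket_end above -0.01 m and distance between handle_tip and socket_end below 0.013 m and angle between the x axis of handle and the x axis of socket_end, either way round below 0.15 rad), for 0.2 s.
At the end, for the whole second after the job is handed in: The robot presses or holds the handle (over 1 N), lever past 0.23 rad; the pad is up above 0.113 m, carried by the saddle (over 1.5 N, within 20 mm of the pad's centre), tray untouched by the robot; handle tip within 16 mm of the socket's end; jack flat on the table (value of joint lever above 0.23 rad and height (world z) of pad above 0.113 m and contact force between any of the fingers, the arm and handle above 1 N and contact force between jack and stand above 1.5 N and contact force between each of the arm, the fingers and stand below 0.5 N and horizontal distance between saddle and pad below 0.02 m and distance between handle_tip and socket_end below 0.016 m and angle between jack's own z axis and vertical below 0.08 rad and height (world z) of jack below 0.006 m); the arm keeps its last pose, push and grip.
It fails at once if a bystander was moved more than 30 mm (distance of any of seed_tin, plug from where it was at the start of the episode above 0.03 m).
It fails at once if the robot lifted the tray itself (height (world z) of pad above 0.105 m and contact force between any of the fingers, the arm and stand above 3 N).
It also fails if it takes over 72 s, if anything falls off the work surface, if the arm or the gripper's body presses on something with over 40 N, if the wrist force passes 120 N, or if a joint passes its speed limit or range.

ROBOT

A 6-joint arm with a two-finger parallel gripper is mounted at the origin on the work surface; the furniture and walls round the work are solid. World frame = base frame: x ahead of the robot, y to its left, z up, the work surface at z = 0. Lengths are in m, angles in rad, forces in N, time in s.
With the tool pointing down it reaches from about 0.325 to 0.9 m from the base axis. Payload 6.1 kg.
Tool frame: the origin (TCP) lies midway between the tips of the shut fingers; the grasp point (between the pads) lies 19 mm behind it; z points along the fingers, y is the line along which they close (so a half turn about z gives the same grasp; the last joint's range is limited). The gripper opens to 87 mm and grips with 3 to 60 N. Pads are 19 mm wide; open, the fingers measure 117 mm over their backs; the gripper's body (75 mm by 190 mm) begins 51 mm behind the grasp point.
Start: joints at [1.012, 0.22, 1.526, -0, 1.395, -0.126], TCP at [0.262, 0.567, 0.223] pointing down, gripper open.
Joint ranges: [-2.98, 2.98], [-0.91, 2.08], [0.09, 2.57], [-1.24, 4.39], [0.2, 2.65], [-2.68, 2.68]. Speed limits (rad/s): [2.57, 2.57, 3.01, 3.14, 3.14, 3.14].

INTERFACE

Orientations are given as [roll, pitch, yaw] about the fixed x, y, z axes, in that order (R = Rz(yaw) Ry(pitch) Rx(roll)).
In Python, from plant import readout, eyes, close_job gives the robot as it stands.
- The arm moves only by the shell command python3 -m inch 'ROWS' [FORCE]. ROWS is JSON, a list of rows, each a list of 3 entries, a list of its own where there are three numbers: the shift along the tool's x, y, z in units of 10 cm (1.0 is 10 cm), then the turn about the tool's z in units of pi/2 rad (1.0 is pi/2 rad), then the opening, from -1 (shut) to 1 (fully open). A call has 1 to 10 rows; each row is the pose to reach, as a shift and turn from the pose commanded when the call began, along the tool's axes at that moment; what a row does not reach only later rows make up. A row lasts 1/12 s, in which the tool goes at most 41.7 mm and 7.16 degrees, less where a joint would pass 70% of its speed; a pose out of reach is approached as far as the arm can. A call with a number of a shift or a turn outside -1 to 1 is refused whole. A call with a gripper value outside its range is refused whole. The fingers move at their own pace and stop on an object; FORCE is the grip in N (left out, the last holds). Time passes only in rows, so rows that repeat a pose let the fingers close. It gives the time, the measured TCP pose, the force, the opening and the grip force at its end, in the units of the state.
- readout.read_state(): the state, without advancing time (a new reading comes with each control period).
- eyes.grab_frame(name): name is "side" or "top"; returns the picture (480x640x3 uint8, red, green, blue); there is no depth.
- eyes.get_calibration(name): a dict with "fx", "fy", "cx", "cy" (pixels), "k1" (the pictures are not rectified: a ray, as slopes to the right and down, at radius r is drawn at 1 + k1 r^2 times it, then the intrinsics apply), "rvec" (rotation vector, rad) and "tvec" (3), from world to camera coordinates, as OpenCV has them. Camera axes: x right, y down, z forward; pixel columns grow to the right and rows downward; lengths in m; the calibration is good to about 2 mm. A picture is of the moment at which its call begins. get_calibration takes no time and is no camera call.
- close_job(): hands the job in; it is judged then, once.
The state is a dict: "clock": time; "joint_pos": joint angles; "qd": joint speeds; "effort": joint torques, N m; "eef_pos": TCP position; "eef_rot": TCP orientation; "ft_force": force on the tool from outside, world axes, zero at the start; "torque": the same for the moment, N m; "opening": opening from 0.0 (shut) to 1.0 (fully open); "grip_force": force on a finger pad.
Only numpy, scipy, OpenCV 4.12 (cv2) and the standard library are available. Lean on these libraries where they do the work, as an engineer would, in place of code of your own. Each camera call takes 0.05 s, during which the arm holds its last target. There are 200 camera calls.

## Working session

There is one attempt and no reset: what is moved stays moved. The work goes in short steps, Python scripts to look and compute and a shell command to move; the robot and the scene stay as the last step left them, time stands still between calls to the robot, and variables do not carry over. Pictures are saved under pics/ and viewed, at most 15 in all, crops included, and the job is handed in when it is done.

```bash
ls; mkdir -p pics; cat > h.py <<'E'
import numpy as np, cv2
from plant import readout, eyes
def cal(n):
    c=eyes.get_calibration(n);R=cv2.Rodrigues(np.array(c["rvec"],float))[0];t=np.array(c["tvec"],float)
    return c,R,t
def ray(n,u,v):
    c,R,t=cal(n);K=np.array([[c["fx"],0,c["cx"]],[0,c["fy"],c["cy"]],[0,0,1]])
    p=cv2.undistortPoints(np.array([[[u,v]]],float),K,np.array([c["k1"],0,0,0]))[0,0]
    return -R.T@t, R.T@np.array([p[0],p[1],1])
def onz(n,u,v,z):
    o,d=ray(n,u,v);return o+d*(z-o[2])/d[2]
def proj(n,P):
    c,R,t=cal(n);K=np.array([[c["fx"],0,c["cx"]],[0,c["fy"],c["cy"]],[0,0,1]])
    return cv2.projectPoints(np.array(P,float).reshape(-1,1,3),np.array(c["rvec"],float),t,K,np.array([c["k1"],0,0,0]))[0][:,0]
def grab(n,f):
    im=cv2.cvtColor(eyes.grab_frame(n),cv2.COLOR_RGB2BGR);cv2.imwrite(f"pics/{f}.png",im);return im
E
python3 - <<'E'
from h import *
for n in("side","top"):
    grab(n,n+"0");c,R,t=cal(n);print(n,c,-R.T@t)
print(readout.read_state())
E
```

```text
pics
side {'fx': 557.2456821340119, 'fy': 557.2456821340119, 'cx': 315.10388489768917, 'cy': 240.57211292079745, 'k1': 0.010851704089197655, 'rvec': array([ 1.90365306, -0.29128812,  0.18657122]), 'tvec': array([-0.5158681 ,  0.12014889,  1.07704396])} [ 0.21672637 -1.0800642   0.47651899]
top {'fx': 546.821568545281, 'fy': 546.821568545281, 'cx': 332.89662421680316, 'cy': 244.8269976162592, 'k1': -0.07195265838860901, 'rvec': array([ 2.16164533, -2.21337097,  0.02931816]), 'tvec': array([-0.10715178,  0.50709618,  1.0934705 ])} [ 0.45219403 -0.14088349  1.11354308]
{'clock': 0.1, 'joint_pos': array([ 1.01188017e+00,  2.21130643e-01,  1.52748789e+00, -1.59592978e-05,
        1.39468182e+00, -1.26060901e-01]), 'qd': array([-3.57018229e-04, -1.13996571e-03, -2.55754023e-03, -1.90116666e-03,
        1.16683010e-03,  8.60917138e-05]), 'effort': array([ 1.07941069e-04, -4.95941448e+01, -3.88520980e+01,  7.01247971e-02,
        5.15692891e-02, -4.75595414e-05]), 'eef_pos': array([0.2618589 , 0.56689592, 0.2215616 ]), 'eef_rot': array([-3.13989653e+00, -1.99121049e-04,  2.70874004e+00]), 'ft_force': array([-0.02107028,  1.37641183,  0.08562018]), 'torque': array([-0.00206418, -0.01260713, -0.03441236]), 'grip_force': 0.0, 'opening': 0.9977345896771126}
```

View pics/top0.png

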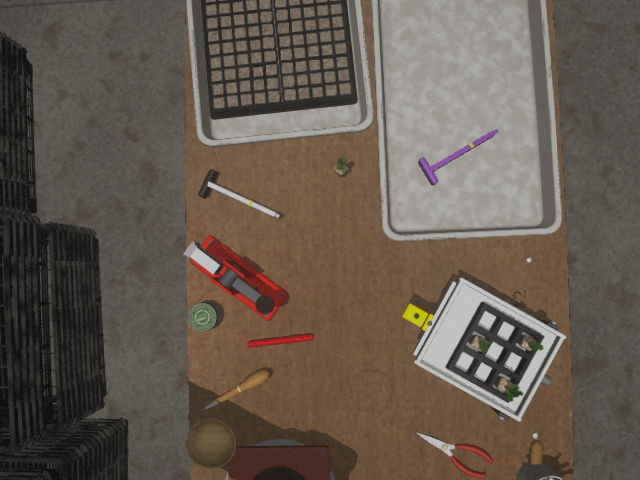

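View pics/side0.png

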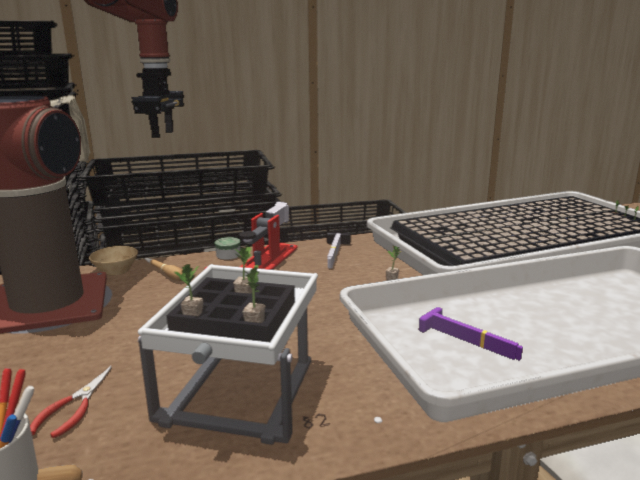

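```bash
python3 - <<'E'
from h import *
im=cv2.imread("pics/top0.png")
a=cv2.resize(im[160:340,180:320],None,fx=3.3,fy=3.3,interpolation=cv2.INTER_CUBIC)
b=cv2.resize(im[260:440,395:495],None,fx=3.3,fy=3.3,interpolation=cv2.INTER_CUBIC)
cv2.imwrite("pics/c.png",np.hstack([a,b])[:600,:800])
hsv=cv2.cvtColor(im,cv2.COLOR_BGR2HSV)
def comps(m,x0,y0,x1,y1,lab,mina=15):
    k=np.zeros_like(m);k[y0:y1,x0:x1]=m[y0:y1,x0:x1]
    n,L,s,c=cv2.connectedComponentsWithStats(k)
    for i in range(1,n):
        if s[i,4]>=mina:
            r=cv2.minAreaRect(np.argwhere(L==i)[:,::-1].astype(np.float32));print(lab,s[i],c[i].round(1),[np.round(q,1) for q in r])
comps(cv2.inRange(hsv,(22,120,100),(35,255,255)),390,290,440,340,"yellow")
comps(cv2.inRange(hsv,(0,150,70),(8,255,255)),185,225,300,330,"red")
comps(cv2.inRange(hsv,(0,0,150),(180,60,255)),185,160,300,225,"steel")
comps(cv2.inRange(hsv,(0,0,0),(180,255,60)),185,160,300,225,"bar")
comps(cv2.inRange(hsv,(22,120,100),(35,255,255)),185,160,300,225,"ring",3)
comps(cv2.inRange(hsv,(0,0,150),(180,60,255)),185,235,235,285,"socket")
comps(cv2.inRange(hsv,(0,0,0),(180,100,90)),210,260,290,320,"leverdark")
comps(cv2.inRange(hsv,(0,0,170),(180,40,255)),400,260,580,430,"tray",100)
comps(cv2.inRange(hsv,(45,40,50),(90,255,255)),180,140,360,340,"green",20)
E
```

```text
yellow [402 303  32  28 418] [417.2 316.2] [array([417.6, 316. ]), array([27.8, 18.4]), np.float64(31.0)]
red [ 190  235   98   86 1932] [241.8 276.2] [array([238.1, 278.3]), array([100.2,  36.4]), np.float64(36.9)]
steel [208 182  42  22 204] [228.  192.7] [array([227.9, 192.7]), array([45.2,  4.6]), np.float64(24.4)]
steel [252 202  27  16 123] [264.3 209.4] [array([264.9, 209.7]), array([29.1,  4.4]), np.float64(24.8)]
bar [199 170  19  28 172] [208.1 183. ] [array([207.6, 183.3]), array([ 9.4, 28.6]), np.float64(26.6)]
ring [248 200   5   7  16] [250.  203.2] [array([250.2, 203.1]), array([2.2, 6.3]), np.float64(26.6)]
socket [185 241  35  33 424] [201.5 258.1] [array([201.3, 258.8]), array([36.6, 15.1]), np.float64(42.4)]
leverdark [214 260  10  14  47] [218.3 266.6] [array([218.5, 266.5]), array([ 9., 13.]), np.float64(0.0)]
leverdark [219 268  55  47 537] [248.5 292.3] [array([247. , 291.7]), array([60.3, 17.4]), np.float64(36.1)]
leverdark [210 301  13  19  91] [216.2 310. ] [array([216.7, 309.1]), array([20.1,  9.1]), np.float64(66.8)]
tray [ 415  278  151  143 4680] [480.7 
[... 202 characters left out ...]
 [487.1 319.5] [array([487. , 319.7]), array([11.9, 13.8]), np.float64(29.1)]
tray [498 322  16  17 162] [505.4 330.2] [array([505.4, 330.2]), array([11.6, 13.4]), np.float64(26.6)]
tray [487 342  16  17 157] [494.5 350.2] [array([494.4, 350.2]), array([11.6, 13.4]), np.float64(26.6)]
tray [457 353  16  16 157] [464.5 360.5] [array([464.4, 360.8]), array([11.8, 13.6]), np.float64(29.1)]
tray [506 353  15  17 149] [512.9 360.8] [array([512.7, 361. ]), array([10.8, 14.2]), np.float64(29.1)]
tray [476 363  16  17 163] [483.2 370.9] [array([483.1, 370.8]), array([11.6, 13.9]), np.float64(26.6)]
green [189 303  28  28 423] [202.  316.8] [array([202.5, 316.5]), array([27., 27.]), np.float64(90.0)]
```

View pics/c.png

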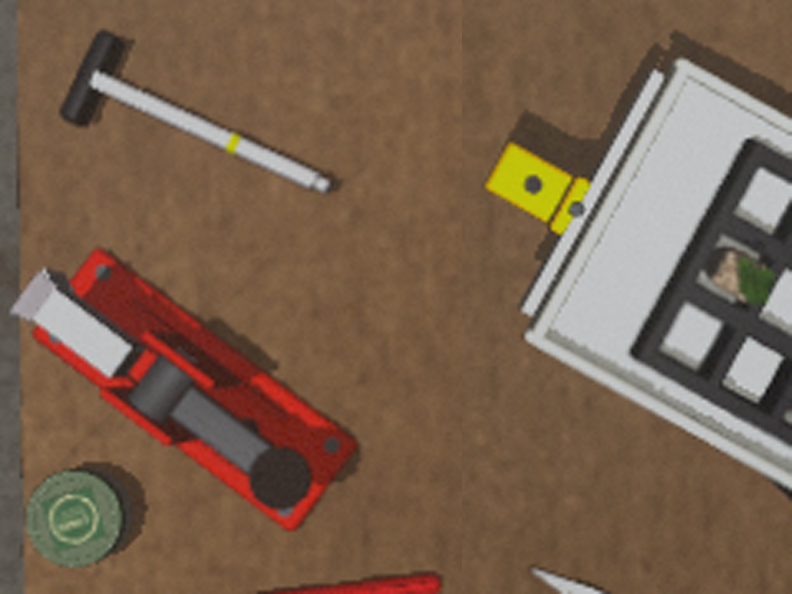

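```bash
python3 - <<'E'
from h import *
a=lambda n,u,v,z:onz("top",u,v,z)
sad=a(0,265.2,304.8,.095)
# jack base red rect: corners crop-> bottom; lever axis points
C=lambda x,y:(180+x/3.3,160+y/3.3)
piv=a(0,*C(160,387),.10); mouth=a(0,*C(32,297),.106)
print("sad",sad,"piv",piv,np.linalg.norm((sad-piv)[:2]),"mouth",mouth,np.linalg.norm((mouth-sad)[:2]))
d=(sad-mouth)[:2];print("jack yaw lever",np.arctan2(d[1],d[0]))
# base edges, z=.01: right long edge upper: (105,250)->(357,440)
p=a(0,*C(105,250),.01);q=a(0,*C(357,440),.01);e=q-p;print("base edge",p,q,np.linalg.norm(e),np.arctan2(e[1],e[0]))
# handle
bar=a(0,207.6,183.3,.028);tip=a(0,*C(326,184),.02);ring=a(0,250.1,203.1,.028)
d=(tip-bar)[:2];print("bar",bar,"tip",tip,"ring",ring,np.linalg.norm(d),np.linalg.norm((ring-tip)[:2]),np.arctan2(d[1],d[0]))
# tray
for z in(.14,.16):
    bx=cv2.boxPoints(((490.1,349.3),(120.9,97.3),29.1));P=np.array([a(0,*b,z) for b in bx]);c=P.mean(0);L=np.diff(np.vstack([P,P[:1]]),axis=0)
    yaw=[np.arctan2(l[1],l[0]) for l in L];print(z,c,np.linalg.norm(L,axis=1),np.round(yaw,3))
print("bolt",[a(0,416.5,315.8,z) for z in(.10,.12)])
B=lambda x,y:(395+(x-462)/3.3,260+y/3.3)
e=[a(0,*B(*b),.115) for b in((500,165),(562,203),(512,143),(487,187))];print("outer",e,np.linalg.norm(e[0]-e[1]),np.linalg.norm(e[2]-e[3]))
f=[a(0,*B(*b),.12) for b in((660,72),(524,312),(684,60),(530,337))];print("rail/front",f,[np.arctan2(*(f[i]-f[i+1])[1::-1]) for i in(0,2)])
print("tin",a(0,202,316.8,.034),"plug",a(0,342,168,.05))
E
```

```text
sad [0.39159344 0.00799609 0.095     ] piv [0.44437567 0.07509475 0.1       ] 0.08537091800732075 mouth [0.49670336 0.14608254 0.106     ] 0.17353951220197558
jack yaw lever -2.22142021659043
base edge [0.52892434 0.1273419  0.01      ] [ 0.40867151 -0.02660237  0.01      ] 0.19534477510591994 -2.2339342360848335
bar [0.63394836 0.13045527 0.028     ] tip [ 0.56519156 -0.01171269  0.02      ] ring [0.59136418 0.04464304 0.028     ] 0.15792158600095005 0.0621367431047264 -2.0212630222191854
0.14 [ 0.30614341 -0.39650745  0.14      ] [0.17241262 0.21599899 0.17282401 0.21498644] [-0.537 -2.102  2.599  1.037]
0.16 [ 0.30914381 -0.39125603  0.16      ] [0.16887066 0.21156161 0.1692736  0.21056986] [-0.537 -2.102  2.599  1.037]
bolt [array([ 0.36547487, -0.27201048,  0.1       ]), array([ 0.36718608, -0.26942299,  0.12      ])]
outer [array([ 0.37770625, -0.25221335,  0.115     ]), array([ 0.35601415, -0.2857828 ,  0.115     ]), array([ 0.38963336, -0.25915291,  0.115     ]), array([ 0.36579721, -0.24473193,  0.115     ])] 0.03996817656892167 0.027859054442023242
rail/front [array([ 0.42681185, -0.3409852 ,  0.12      ]), array([ 0.29752527, -0.26266941,  0.12      ]), array([ 0.43306173, -0.35441471,  0.12      ]), array([ 0.28380889, -0.26560182,  0.12      ])] [np.float64(-0.544639234484642), np.float64(-0.536771798592925)]
tin [0.36658962 0.14358579 0.034     ] plug [ 0.6530368  -0.14124561  0.05      ]
```

```bash
python3 -m inch '[[[0,0,0],0.2,1],[[0,0,0],0.4,1],[[0,0,0],0.6,1],[[0,0,0],0.6,1],[[0,0,0],0.6,1],[[0,0,0],0.6,1],[[0,0,0],0.6,1],[[0,0,0],0.6,1],[[0,0,0],0.6,1],[[0,0,0],0.6,1]]' 60
python3 -m inch '[[[0,0,0],0.543,1],[[0,0,0],0.543,1],[[0,0,0],0.543,1],[[0,0,0],0.543,1],[[0,0,0],0.543,1],[[0,0,0],0.543,1],[[0,0,0],0.543,1],[[0,0,0],0.543,1],[[0,0,0],0.543,1]]'
python3 -m inch '[[[-0.185,0.3,0],0,1],[[-0.37,0.6,0],0,1],[[-0.556,0.888,0],0,1],[[-0.556,0.888,0],0,1]]'
python3 -m inch '[[[-0.185,0.3,0],0,1],[[-0.37,0.6,0],0,1],[[-0.556,0.888,0],0,1],[[-0.556,0.888,0],0,1]]'
python3 -m inch '[[[-0.185,0.3,0],0,1],[[-0.37,0.6,0],0,1],[[-0.556,0.888,0],0,1],[[-0.556,0.888,0],0,1]]'
python3 -m inch '[[[-0.185,0.3,0],0,1],[[-0.37,0.6,0],0,1],[[-0.556,0.888,0],0,1],[[-0.556,0.888,0],0,1]]'
python3 -m inch '[[[-0.185,0.3,0],0,1],[[-0.37,0.6,0],0,1],[[-0.556,0.888,0],0,1],[[-0.556,0.888,0],0,1],[[-0.556,0.888,0],0,1]]'
```

```text
clock: 0.93
eef_pos: [0.262, 0.5671, 0.2221]
eef_rot: [-3.141, 0.001, 1.769]
ft_force: [-0.1, -0.3, 0.3]
opening: 0.998
grip_force: 0.0
clock: 1.68
eef_pos: [0.2621, 0.5673, 0.2223]
eef_rot: [3.142, 0.0, 0.918]
ft_force: [0.4, 0.0, -0.6]
opening: 0.999
grip_force: 0.0
clock: 2.02
eef_pos: [0.2998, 0.4646, 0.2219]
eef_rot: [3.139, 0.003, 0.915]
ft_force: [-0.7, 0.4, 0.0]
opening: 1.005
grip_force: 0.0
clock: 2.35
eef_pos: [0.3363, 0.3667, 0.2224]
eef_rot: [3.139, 0.001, 0.914]
ft_force: [0.3, 0.1, -0.5]
opening: 0.999
grip_force: 0.0
clock: 2.68
eef_pos: [0.3727, 0.2687, 0.2227]
eef_rot: [3.139, 0.001, 0.913]
ft_force: [0.3, -0.3, 0.1]
opening: 1.001
grip_force: 0.0
clock: 3.02
eef_pos: [0.4092, 0.1706, 0.2228]
eef_rot: [3.139, 0.001, 0.912]
ft_force: [0.3, -0.0, 0.7]
opening: 1.001
grip_force: 0.0
clock: 3.43
eef_pos: [0.4442, 0.0758, 0.2226]
eef_rot: [-3.141, -0.001, 0.912]
ft_force: [-0.1, 0.6, 1.1]
opening: 1.0
grip_force: 0.0
```

```bash
python3 -m inch '[[[0,0,0.4],0,1],[[0,0,0.7],0,1],[[0,0,0.85],0,1],[[0,0,0.85],0,1]]'
python3 -m inch '[[[0,0,0.35],0,1],[[0,0,0.6],0,1],[[0,0,0.7],0,1],[[0,0,0.7],0,1],[[0,0,0.7],0,1]]'
python3 -m inch '[[[0,0,0],0,0.3],[[0,0,0],0,0.2],[[0,0,0],0,0.1],[[0,0,0],0,-0.2],[[0,0,0],0,-1],[[0,0,0],0,-1],[[0,0,0],0,-1],[[0,0,0],0,-1],[[0,0,0],0,-1]]' 60
python3 -m inch '[[[0,0,-0.1],0,-1],[[0,0,-0.25],0,-1],[[0,0,-0.4],0,-1],[[0,0,-0.4],0,-1],[[0,0,-0.4],0,-1]]'
python3 - <<'E'
from h import *
a=grab("side","s1");b=grab("top","t1")
cv2.imwrite("pics/v1.png",np.hstack([cv2.resize(a[170:290,170:340],None,fx=2.4,fy=2.4),cv2.resize(b[210:330,170:320],None,fx=2.4,fy=2.4)]))
E
```

```text
clock: 3.77
eef_pos: [0.4401, 0.0779, 0.1334]
eef_rot: [-3.135, 0.004, 0.916]
ft_force: [0.0, -0.2, -1.1]
opening: 1.001
grip_force: 0.0
clock: 4.18
eef_pos: [0.4442, 0.0768, 0.0686]
eef_rot: [3.141, -0.0, 0.915]
ft_force: [-0.1, 0.5, 0.9]
opening: 0.999
grip_force: 0.0
clock: 4.93
eef_pos: [0.4449, 0.0754, 0.0681]
eef_rot: [3.139, -0.001, 0.913]
ft_force: [2.6, -3.5, 0.5]
opening: 0.524
grip_force: 59.9
clock: 5.35
eef_pos: [0.443, 0.0762, 0.107]
eef_rot: [-3.14, 0.0, 0.913]
ft_force: [-0.7, 0.5, -9.0]
opening: 0.527
grip_force: 59.9
```

View pics/v1.png

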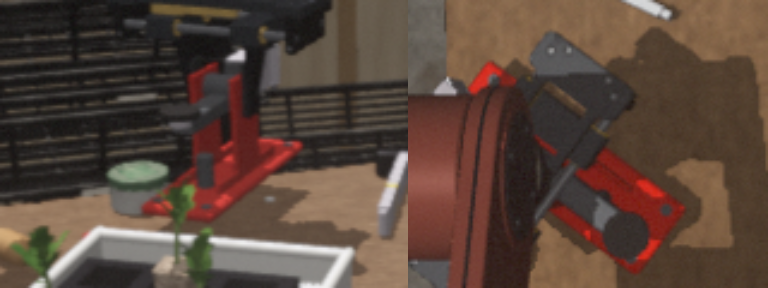

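```bash
python3 -m inch '[[[0,0,0],-0.04,-1],[[0,0,0],-0.078,-1],[[0,0,0],-0.078,-1],[[0,0,0],-0.078,-1],[[0,0,0],-0.078,-1]]'
python3 - <<'E'
from h import *
b=grab("top","t2");s=readout.read_state();T=s["eef_pos"];yaw=s["eef_rot"][2]
print(T,yaw)
print("sad t1",onz("top",261.7,308.3,.134))
ex=np.array([np.cos(yaw),np.sin(yaw)]);print("pred saddle",T[:2]-.085*ex)
pad=np.array([.3675,-.2685]);d=np.array([np.cos(-2.106),np.sin(-2.106)])
g=pad-(.085+.055)*d;D=g-T[:2];ey=np.array([ex[1],-ex[0]]);print("tool shift",D@ex,D@ey,g)
hs=cv2.cvtColor(b,cv2.COLOR_BGR2HSV);p=proj("top",[[*(T[:2]-.085*ex),.134]])[0];print(p)
m=cv2.inRange(hs,(0,0,0),(180,110,110));
cv2.imwrite("pics/v2.png",cv2.resize(b[int(p[1])-50:int(p[1])+50,int(p[0])-60:int(p[0])+60],None,fx=4,fy=4))
E
```

```text
clock: 5.87
eef_pos: [0.443, 0.076, 0.1067]
eef_rot: [-3.14, 0.001, 1.034]
ft_force: [0.2, 0.4, -7.7]
opening: 0.525
grip_force: 59.9
[0.44318674 0.0760084  0.10691304] 1.0344808305451754
sad t1 [0.38777956 0.00872207 0.134     ]
pred saddle [0.3997541  0.00294264]
tool shift -0.19481236464283033 0.11081847247216078 [ 0.43890227 -0.14807693]
[264.77853762 301.5430222 ]
```

View pics/v2.png

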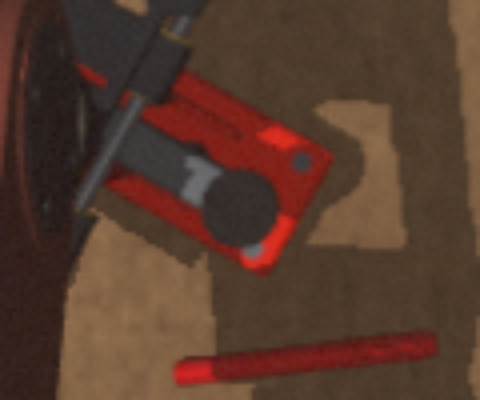

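```bash
python3 -m inch '[[[-0.25,0.15,0],0,-1],[[-0.5,0.3,0],0,-1],[[-0.75,0.45,0],0,-1],[[-0.965,0.567,0],0,-1],[[-0.965,0.567,0],0,-1]]'
python3 -m inch '[[[-0.25,0.15,0],0,-1],[[-0.5,0.3,0],0,-1],[[-0.75,0.45,0],0,-1],[[-0.965,0.567,0],0,-1],[[-0.965,0.567,0],0,-1],[[-0.965,0.567,0],0,-1]]'
python3 -m inch '[[[0,0,0.12],0,-1],[[0,0,0.24],0,-1],[[0,0,0.32],0,-1],[[0,0,0.37],0,-1],[[0,0,0.37],0,-1],[[0,0,0.37],0,-1]]'
python3 - <<'E'
from h import *
b=grab("top","t3");s=readout.read_state();T=s["eef_pos"];yaw=s["eef_rot"][2]
print(T,s["eef_rot"])
cv2.imwrite("pics/v3.png",cv2.resize(b[230:390,300:480],None,fx=3.3,fy=3.3,interpolation=cv2.INTER_CUBIC))
E
```

```text
clock: 6.33
eef_pos: [0.4435, -0.0399, 0.1078]
eef_rot: [3.14, 0.002, 1.032]
ft_force: [0.2, -1.1, -8.8]
opening: 0.52
grip_force: 60.0
clock: 6.83
eef_pos: [0.4428, -0.1487, 0.1075]
eef_rot: [-3.141, -0.0, 1.032]
ft_force: [-0.5, 0.9, -9.4]
opening: 0.529
grip_force: 60.0
clock: 7.33
eef_pos: [0.4428, -0.1473, 0.0704]
eef_rot: [-3.141, -0.0, 1.036]
ft_force: [-0.1, -0.5, -8.6]
opening: 0.525
grip_force: 60.0
[ 0.4432559  -0.147607    0.07092298] [ 3.14116135e+00 -1.38747131e-04  1.03633544e+00]
```

View pics/v3.png

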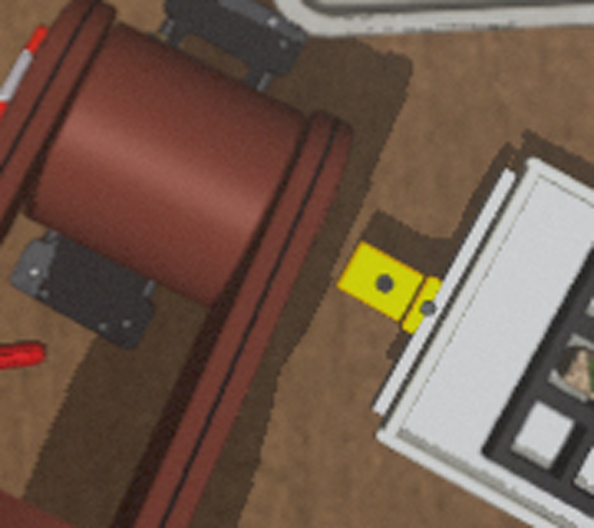

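```bash
python3 -m inch '[[[0,0,0.012],0,-1],[[-0.15,0,0.012],0,-1],[[-0.3,0,0.012],0,-1],[[-0.45,0,0.012],0,-1],[[-0.55,0,0.012],0,-1],[[-0.55,0,0.012],0,-1],[[-0.55,0,0.02],0,-1],[[-0.55,0,0.028],0,-1],[[-0.55,0,0.028],0,-1]]'
python3 - <<'E'
from h import *
a=grab("side","s4");s=readout.read_state();print(s["eef_pos"],s["ft_force"])
cv2.imwrite("pics/v4.png",cv2.resize(a[150:350,130:350],None,fx=3,fy=3,interpolation=cv2.INTER_CUBIC))
E
```

```text
clock: 8.13
eef_pos: [0.4153, -0.195, 0.0682]
eef_rot: [3.141, 0.0, 1.036]
ft_force: [-0.3, 0.2, -4.6]
opening: 0.522
grip_force: 60.0
[ 0.41534055 -0.19499426  0.06812825] [-0.46707039  0.93365453 -5.58486774]
```

View pics/v4.png

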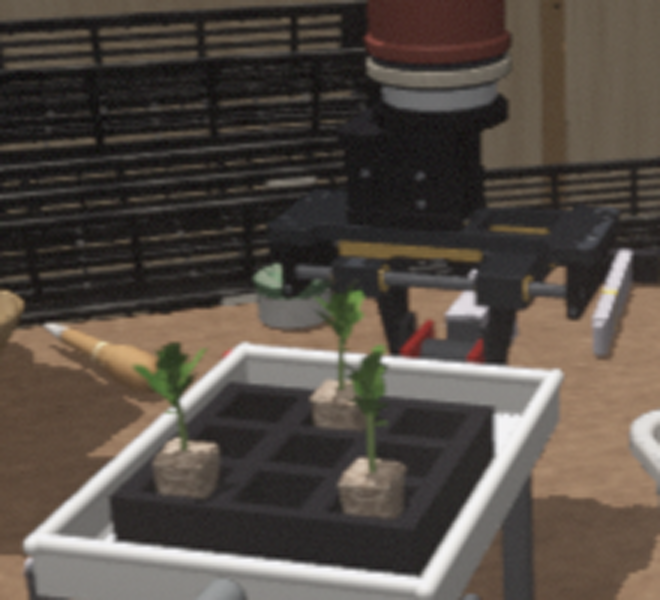

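```bash
python3 -m inch '[[[0,0,0.007],0,-1],[[0,0,0.007],0,-1],[[0,0,0.007],0,0.4],[[0,0,0.007],0,1],[[0,0,0.007],0,1],[[0,0,0.007],0,1],[[0,0,0.007],0,1],[[0,0,0.007],0,1],[[0,0,0.007],0,1]]'
python3 -m inch '[[[0,0,-0.15],0,1],[[0,0,-0.45],0,1],[[0,0,-0.75],0,1],[[0,0,-1],0,1],[[0,0,-1],0,1]]'
python3 -m inch '[[[0.3,0,-0.2],0,1],[[0.6,0,-0.3],0,1],[[0.9,0,-0.3],0,1],[[1,0.1,-0.3],0,1]]'
python3 -m inch '[[[0.3,0,0],0,1],[[0.6,0,0],0,1],[[0.9,0,0],0,1],[[1,0.1,0],0,1]]'
python3 -m inch '[[[0.3,0,0],0,1],[[0.6,0,0],0,1],[[0.9,0,0],0,1],[[1,0.1,0],-0.054,1],[[1,0.1,0],-0.054,1],[[1,0.1,0],-0.054,1]]'
python3 - <<'E'
from h import *
b=grab("top","t5");s=readout.read_state();print(s["eef_pos"],s["eef_rot"])
cv2.imwrite("pics/v5.png",cv2.resize(b[210:370,290:470],None,fx=3.3,fy=3.3,interpolation=cv2.INTER_CUBIC))
E
```

```text
clock: 8.93
eef_pos: [0.4149, -0.1952, 0.067]
eef_rot: [3.141, 0.0, 1.036]
ft_force: [-1.0, 0.7, 0.2]
opening: 0.956
grip_force: 0.0
clock: 9.35
eef_pos: [0.4179, -0.1972, 0.1729]
eef_rot: [3.132, 0.001, 1.036]
ft_force: [0.4, -1.4, 1.3]
opening: 0.998
grip_force: 0.0
clock: 9.68
eef_pos: [0.4754, -0.1112, 0.1976]
eef_rot: [3.141, -0.002, 1.038]
ft_force: [-0.4, -0.6, -0.9]
opening: 1.002
grip_force: 0.0
clock: 10.02
eef_pos: [0.5343, -0.0296, 0.1962]
eef_rot: [-3.14, -0.001, 1.038]
ft_force: [0.7, -0.0, 0.1]
opening: 0.999
grip_force: 0.0
clock: 10.52
eef_pos: [0.5933, 0.0478, 0.196]
eef_rot: [-3.14, 0.001, 1.12]
ft_force: [0.3, -0.8, 0.4]
opening: 1.0
grip_force: 0.0
[0.59286375 0.04733306 0.19610566] [-3.14009620e+00  1.00047794e-03  1.11893278e+00]
```

View pics/v5.png

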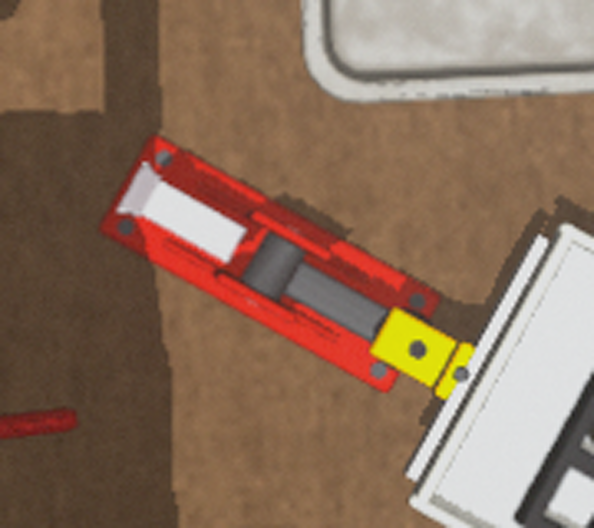

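```bash
python3 - <<'E'
from h import *
C=lambda x,y:(290+x/3.3,210+y/3.3)
piv=onz("top",*C(275,266),.103);m=onz("top",*C(137,188),.108);so=onz("top",*C(236,247),.105);ft=onz("top",*C(383,319),.09)
bolt=onz("top",*C(417,349),.115)
print("piv",piv,"mouth",m,"sockfront",so,"armfront",ft,"bolt",bolt)
d=(piv-m)[:2];print("yaw",np.arctan2(d[1],d[0]),np.linalg.norm(d))
# base hole bolts
h=[onz("top",*C(*p),.012) for p in((163,159),(125,228),(378,370),(417,300))];c=(h[0]+h[1])/2;f=(h[2]+h[3])/2;e=f-c;print(c,f,np.arctan2(e[1],e[0]),np.linalg.norm(e))
print("base mid",(c+f)/2)
u=np.array([np.cos(-2.106),np.sin(-2.106)]);print("sad pred",piv[:2]+.085*u, "bolt-sad along",(bolt[:2]-piv[:2])@u,(bolt[:2]-piv[:2])@[-u[1],u[0]])
E
```

```text
piv [ 0.41385771 -0.19345814  0.103     ] mouth [ 0.45914226 -0.11754812  0.108     ] sockfront [ 0.42500463 -0.17190633  0.105     ] armfront [ 0.38205516 -0.25432232  0.09      ] bolt [ 0.36684116 -0.26982417  0.115     ]
yaw -2.1086793203141463 0.08839130737870829
[ 0.4563635  -0.11952015  0.012     ] [ 0.36681054 -0.27152357  0.012     ] -2.1032003801618075 0.17642214750291102
base mid [ 0.41158702 -0.19552186  0.012     ]
sad pred [ 0.37050633 -0.26657215] bolt-sad along 0.08966656934180696 -0.0014940628475995851
```

```bash
python3 -m inch '[[[0.2,0,0.3],0,0.6],[[0.35,0.03,0.6],0,0.6],[[0.353,0.03,0.9],0,0.6],[[0.353,0.03,1],0,0.6]]'
python3 -m inch '[[[0,0,0.3],0,0.6],[[0,0,0.6],0,0.6],[[0,0,0.8],0,0.6],[[0,0,0.88],0,0.6],[[0,0,0.91],0,0.6],[[0,0,0.91],0,0.6],[[0,0,0.91],0,0.6]]'
python3 -m inch '[[[0,0,0],0,0.2],[[0,0,0],0,-0.2],[[0,0,0],0,-0.5],[[0,0,0],0,-0.7],[[0,0,0],0,-1],[[0,0,0],0,-1],[[0,0,0],0,-1],[[0,0,0],0,-1],[[0,0,0],0,-1],[[0,0,0],0,-1]]' 50
```

```text
clock: 10.9
eef_pos: [0.6078, 0.0776, 0.0919]
eef_rot: [-3.135, 0.004, 1.119]
ft_force: [-0.4, -1.8, -1.3]
opening: 0.828
grip_force: 0.0
clock: 11.48
eef_pos: [0.613, 0.0777, 0.008]
eef_rot: [3.139, -0.001, 1.12]
ft_force: [1.0, 0.1, 0.4]
opening: 0.796
grip_force: 0.0
clock: 12.32
eef_pos: [0.6116, 0.0781, 0.0059]
eef_rot: [-3.141, 0.0, 1.121]
ft_force: [-0.2, 1.0, 0.0]
opening: 0.122
grip_force: 0.0
```

```bash
python3 -m inch '[[[0,0,0],0,-1],[[0,0,0],0,-1],[[0,0,-0.2],0,-1],[[0,0,-0.5],0,-1],[[0,0,-0.76],0,-1],[[0,0,-0.76],0,-1],[[0,0,-0.76],0,-1]]'
python3 - <<'E'
from h import *
b=grab("top","t6");a=grab("side","s6");s=readout.read_state();T=s["eef_pos"];print(T,s["eef_rot"])
e=np.array([np.cos(-2.021),np.sin(-2.021)]);
tip=[*(T[:2]+.105*e),T[2]+.0085]
u=proj("top",[tip])[0];v=proj("side",[tip])[0];print(tip,u,v)
crop=lambda im,p:cv2.resize(im[int(p[1])-40:int(p[1])+40,int(p[0])-50:int(p[0])+50],None,fx=4,fy=4,interpolation=cv2.INTER_CUBIC)
cv2.imwrite("pics/v6.png",np.hstack([crop(b,u),crop(a,v)]))
E
```

```text
clock: 12.9
eef_pos: [0.6132, 0.0781, 0.084]
eef_rot: [3.138, -0.002, 1.121]
ft_force: [-0.8, 0.4, -2.1]
opening: 0.109
grip_force: 50.0
[0.61057941 0.07811127 0.0807171 ] [-3.13970468e+00  9.33403798e-04  1.12073448e+00]
[np.float64(0.5648887775668084), np.float64(-0.016426367082276364), np.float64(0.08921710294799631)] [276.89601251 212.19090914] [328.39876068 230.75477392]
```

View pics/v6.png

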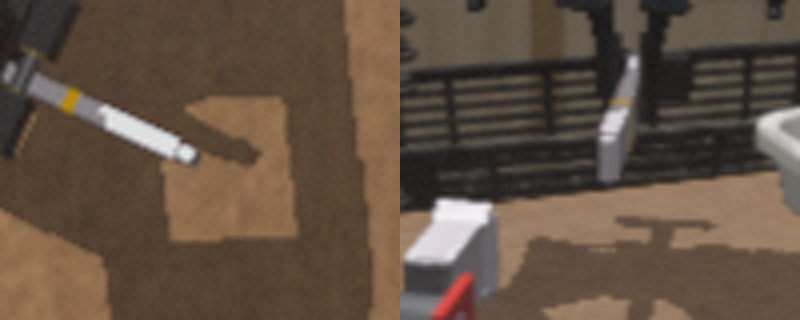

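```bash
python3 -m inch '[[[-0.2,-0.15,0],0.02,-1],[[-0.4,-0.3,0],0.054,-1],[[-0.6,-0.4,0],0.054,-1],[[-0.6,-0.4,0],0.054,-1]]'
python3 -m inch '[[[-0.2,0.02,0],0,-1],[[-0.4,0.04,0],0,-1],[[-0.62,0.053,0],0,-1],[[-0.62,0.053,0],0,-1],[[-0.62,0.053,0],0,-1],[[-0.62,0.053,0],0,-1]]'
python3 - <<'E'
from h import *
b=grab("top","t7");a=grab("side","s7");s=readout.read_state();T=s["eef_pos"];print(T,s["eef_rot"])
crop=lambda im,x,y,w,h,f:cv2.resize(im[y:y+h,x:x+w],None,fx=f,fy=f,interpolation=cv2.INTER_CUBIC)
cv2.imwrite("pics/v7.png",np.hstack([crop(b,270,200,120,100,4),crop(a,250,190,80,100,4)]))
E
```

```text
clock: 13.33
eef_pos: [0.5442, 0.0402, 0.0786]
eef_rot: [-3.135, 0.005, 1.035]
ft_force: [0.9, 1.1, -2.2]
opening: 0.108
grip_force: 50.0
clock: 13.83
eef_pos: [0.5223, -0.0142, 0.0811]
eef_rot: [-3.14, 0.0, 1.035]
ft_force: [-0.3, -0.0, -1.5]
opening: 0.104
grip_force: 50.0
[ 0.5225688  -0.01382868  0.08152122] [-3.14076486e+00 -2.20211735e-05  1.03650475e+00]
```

View pics/v7.png

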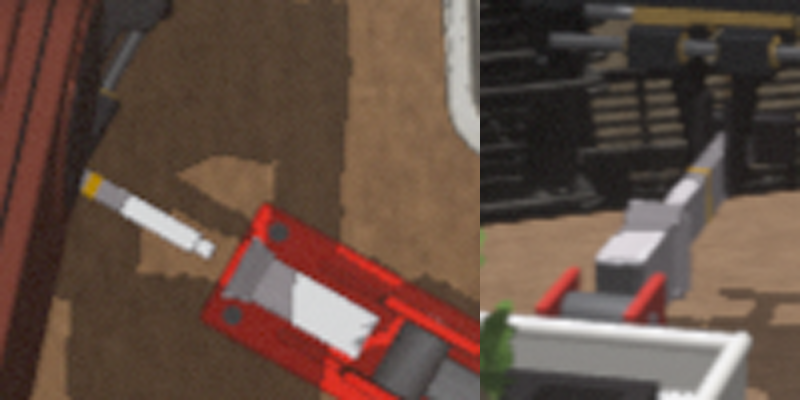

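```bash
python3 -m inch '[[[-0.12,0,0],0,-1],[[-0.24,0,0],0,-1],[[-0.32,0,0],0,-1],[[-0.32,0,0],0,-1],[[-0.32,0,0],0,-1]]' 30
python3 -m inch '[[[-0.1,0,0],0,-1],[[-0.2,0,0],0,-1],[[-0.3,0,0],0,-1],[[-0.3,0,0],0,-1],[[-0.3,0,0],0,-1]]'
```

```text
clock: 14.35
eef_pos: [0.5059, -0.0427, 0.0821]
eef_rot: [3.142, -0.0, 1.034]
ft_force: [-0.1, 0.1, -1.6]
opening: 0.114
grip_force: 30.0
clock: 14.77
eef_pos: [0.4906, -0.0686, 0.0821]
eef_rot: [3.142, -0.0, 1.034]
ft_force: [0.3, 1.5, -0.8]
opening: 0.112
grip_force: 30.0
```

```bash
python3 -m inch '[[[-0.05,0,0],0,-1],[[-0.1,0,0],0,-1],[[-0.1,0,0],0,-1],[[-0.1,0,0],0,-1]]'
python3 -m inch '[[[-0.03,0,0],0,-1],[[-0.05,0,0],0,-1],[[-0.05,0,0],0,-1],[[-0.05,0,0],0,-1]]'
```

```text
clock: 15.1
eef_pos: [0.4857, -0.0766, 0.082]
eef_rot: [-3.141, -0.0, 1.036]
ft_force: [-0.8, 0.5, -1.8]
opening: 0.116
grip_force: 30.0
clock: 15.43
eef_pos: [0.4834, -0.0806, 0.0821]
eef_rot: [3.141, -0.001, 1.036]
ft_force: [1.1, 2.2, -1.6]
opening: 0.109
grip_force: 30.0
```

```bash
python3 -m inch '[[[-0.02,0,0],0,-1],[[-0.03,0,0],0,-1],[[-0.03,0,0],0,-1],[[-0.03,0,0],0,-1]]'
python3 -m inch '[[[-0.02,0,0],0,-1],[[-0.03,0,0],0,-1],[[-0.03,0,0],0,-1],[[-0.03,0,0],0,-1]]'
python3 - <<'E'
from h import *
b=grab("top","t8");a=grab("side","s8");s=readout.read_state();T=s["eef_pos"];print(T,s["ft_force"])
crop=lambda im,x,y,w,h,f:cv2.resize(im[y:y+h,x:x+w],None,fx=f,fy=f,interpolation=cv2.INTER_CUBIC)
cv2.imwrite("pics/v8.png",np.hstack([crop(b,310,230,130,120,3),crop(a,220,180,130,120,3)]))
E
```

```text
clock: 15.77
eef_pos: [0.4819, -0.0832, 0.0821]
eef_rot: [3.141, -0.0, 1.036]
ft_force: [2.0, 3.6, -1.6]
opening: 0.112
grip_force: 30.0
clock: 16.1
eef_pos: [0.4801, -0.086, 0.082]
eef_rot: [3.142, 0.0, 1.036]
ft_force: [1.5, 3.7, -0.8]
opening: 0.111
grip_force: 30.0
[ 0.48015233 -0.08603025  0.08203088] [ 1.64352194  3.67059464 -0.95074194]
```

View pics/v8.png

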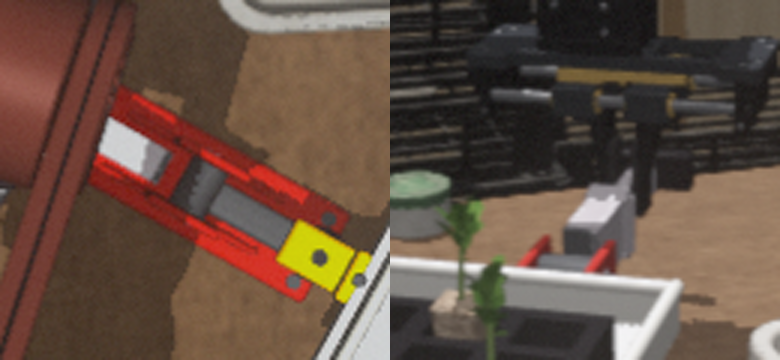

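```bash
python3 -m inch '[[[0,0,0],0,-0.5],[[0,0,0],0,-0.3],[[0,0,0],0,-0.2],[[0,0,-0.2],0,-0.2],[[0,0,-0.4],0,-0.2],[[0,0,-0.7],0,-0.3],[[0.3,0,-0.9],0,-1],[[0.6,0,-0.9],0,-1],[[0.9,0,-0.9],0,-1],[[1,0,-0.9],0,-1]]'
python3 -m inch '[[[0.3,0,0],0,-1],[[0.6,0,0],0,-1],[[0.9,0,0],0,-1],[[1,0,0],0,-1],[[1,0,0],0,-1]]'
python3 - <<'E'
from h import *
b=grab("top","t9");a=grab("side","s9");s=readout.read_state();T=s["eef_pos"];print(T,s["ft_force"])
crop=lambda im,x,y,w,h,f:cv2.resize(im[y:y+h,x:x+w],None,fx=f,fy=f,interpolation=cv2.INTER_CUBIC)
cv2.imwrite("pics/v9.png",np.hstack([crop(b,265,205,180,130,3),crop(a,260,180,80,130,3)]))
E
```

```text
clock: 17.03
eef_pos: [0.5329, 0.0023, 0.1731]
eef_rot: [3.14, -0.002, 1.037]
ft_force: [-1.0, 0.3, -0.2]
opening: 0.134
grip_force: 0.0
clock: 17.45
eef_pos: [0.5825, 0.0875, 0.1716]
eef_rot: [-3.141, 0.0, 1.039]
ft_force: [0.3, -0.1, -0.3]
opening: 0.005
grip_force: 0.0
[0.58149569 0.08541336 0.17144914] [-0.80573033 -0.21770869  0.33120507]
```

View pics/v9.png

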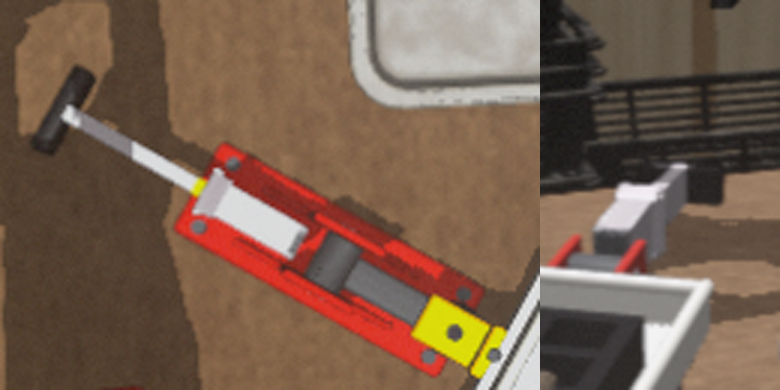

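```bash
python3 - <<'E'
from h import *
for z in(.09,.104):print(onz("top",286,241.7,z))
s=readout.read_state();T=s["eef_pos"];ex=np.array([.51,.86]);ey=np.array([.86,-.51]);D=np.array([.5095,-.0356])-T[:2];print(D@ex,D@ey)
h=[onz("top",265+x/3,205+y/3,.012) for x,y in((232,163),(199,227),(429,356),(464,294))];print(sum(h)/4)
E
```

```text
[ 0.50867632 -0.0326931   0.09      ]
[ 0.50790376 -0.03417293  0.104     ]
-0.14078929323089429 -0.00019948188786052257
[ 0.4082421 -0.202044   0.012    ]
```

```bash
python3 -m inch '[[[-0.3,0,0],0,-1],[[-0.6,0,0],0,-1],[[-0.9,0,0],0,-1],[[-0.9,0,0],0,-1]]'
python3 -m inch '[[[-0.3,0,0],0,-1],[[-0.51,0,0],0,-1],[[-0.51,0,0.25],0,-1],[[-0.51,0,0.5],0,-1],[[-0.51,0,0.55],0,-1],[[-0.51,0,0.55],0,-1]]' 30
python3 -m inch '[[[0,0,0.05],0,-1],[[0,0,0.1],0,-1],[[0,0,0.15],0,-1],[[0,0,0.2],0,-1],[[0,0,0.2],0,-1],[[0,0,0.2],0,-1]]'
python3 -m inch '[[[-0.01,0,0.05],0,-1],[[-0.02,0,0.1],0,-1],[[-0.02,0,0.15],0,-1],[[-0.02,0,0.2],0,-1],[[-0.02,0,0.2],0,-1],[[-0.02,0,0.2],0,-1]]'
```

```text
clock: 17.88
eef_pos: [0.5332, 0.0038, 0.1715]
eef_rot: [-3.14, 0.004, 1.032]
ft_force: [-0.2, -0.2, 0.0]
opening: 0.005
grip_force: 0.0
clock: 18.38
eef_pos: [0.508, -0.0356, 0.1151]
eef_rot: [-3.137, 0.002, 1.035]
ft_force: [-0.6, -0.1, 0.4]
opening: 0.001
grip_force: 0.0
clock: 18.88
eef_pos: [0.5101, -0.035, 0.0968]
eef_rot: [-3.141, 0.0, 1.036]
ft_force: [-0.4, 0.3, 0.0]
opening: 0.009
grip_force: 0.0
clock: 19.38
eef_pos: [0.5094, -0.037, 0.0771]
eef_rot: [3.141, -0.0, 1.036]
ft_force: [0.2, 0.2, 4.4]
opening: 0.005
grip_force: 2.4
```

```bash
python3 -m inch '[[[-0.01,0,0.05],0,-1],[[-0.01,0,0.1],0,-1],[[-0.02,0,0.15],0,-1],[[-0.02,0,0.2],0,-1],[[-0.02,0,0.2],0,-1],[[-0.02,0,0.2],0,-1]]'
python3 -m inch '[[[-0.01,0,0.05],0,-1],[[-0.01,0,0.1],0,-1],[[-0.02,0,0.12],0,-1],[[-0.02,0,0.12],0,-1],[[-0.02,0,0.12],0,-1]]'
python3 - <<'E'
from h import *
b=grab("top","t10");a=grab("side","s10");s=readout.read_state();T=s["eef_pos"];print(T,s["ft_force"])
a0=cv2.imread("pics/side0.png")
# tray front-bottom rim moved? compare plant/tray rows by template matching on back rim
for n,x,y,w,h in(("side far rim",180,262,50,22),("plant",235,245,20,30),("near rim",160,330,60,20)):
    r=cv2.matchTemplate(a[y-45:y+h+45,x-40:x+w+40],a0[y:y+h,x:x+w],cv2.TM_CCOEFF_NORMED);m=cv2.minMaxLoc(r);print(n,m[3][0]-40,m[3][1]-45,round(m[1],2))
E
```

```text
clock: 19.88
eef_pos: [0.5084, -0.039, 0.0574]
eef_rot: [3.141, 0.0, 1.036]
ft_force: [0.3, -0.8, 5.7]
opening: 0.003
grip_force: 2.6
clock: 20.3
eef_pos: [0.5079, -0.0405, 0.0458]
eef_rot: [3.14, -0.0, 1.036]
ft_force: [0.5, -0.4, 7.5]
opening: 0.003
grip_force: 2.9
[ 0.50801193 -0.04054306  0.04595486] [-0.67242095  0.44919306  5.9573665 ]
side far rim -1 -9 0.79
plant -12 -28 0.65
near rim -2 2 0.99
```

Tray is rising (far rim up 9 px). Keep pressing until the stop shows in the force.

```bash
python3 -m inch '[[[-0.01,0,0.04],0,-1],[[-0.01,0,0.07],0,-1],[[-0.01,0,0.07],0,-1],[[-0.01,0,0.07],0,-1]]'
python3 -m inch '[[[0,0,0.03],0,-1],[[0,0,0.04],0,-1],[[0,0,0.04],0,-1],[[0,0,0.04],0,-1]]'
```

```text
clock: 20.73
eef_pos: [0.5073, -0.0417, 0.0389]
eef_rot: [3.14, 0.0, 1.036]
ft_force: [-1.6, -1.0, 7.4]
opening: 0.006
grip_force: 3.1
clock: 21.07
eef_pos: [0.5085, -0.0423, 0.0362]
eef_rot: [3.138, 0.0, 1.036]
ft_force: [-1.0, -2.1, 12.9]
opening: 0.005
grip_force: 5.5
```

```bash
python3 -m inch '[[[0,0,0],0,-1],[[0,0,0],0,-1],[[0,0,0],0,-1],[[0,0,0],0,-1],[[0,0,0],0,-1],[[0,0,0],0,-1]]'
python3 - <<'E'
from h import *
b=grab("top","t11");a=grab("side","s11")
crop=lambda im,x,y,w,h,f:cv2.resize(im[y:y+h,x:x+w],None,fx=f,fy=f,interpolation=cv2.INTER_CUBIC)
cv2.imwrite("pics/v10.png",np.hstack([crop(b,300,210,170,150,2.3),crop(a,130,200,170,150,2.3)]))
E
```

```text
clock: 21.57
eef_pos: [0.5085, -0.0423, 0.0363]
eef_rot: [3.138, 0.0, 1.036]
ft_force: [-2.1, -1.8, 13.2]
opening: 0.003
grip_force: 5.5
```

View pics/v10.png

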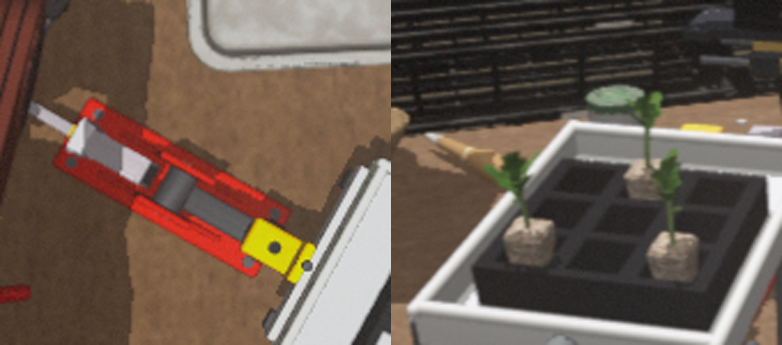

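The tray is up, with the yellow pad now visible over its far rim in the side view. The ring is still at the socket mouth in the top view, and the push holds steady at about 13 N on the stop.

```bash
python3 -c "
from plant import close_job
print(close_job())"
```

```text
the job is handed in; nothing more can be done
None
```

I handed the job in with the jack under the pad, the handle home in its socket and pressed down on the stop at about 13 N, and the tray raised. The verdict was not shown. While I inserted the handle, it pushed the jack about 7 mm forward, but by my measurements the saddle was still within a few millimetres of the pad's centre.

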